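Unmould a palm-sugar cake by pushing up the tin's loose base

TASK

A cake of palm sugar has set hard in its small loose-bottomed tin. Take the spice jar off the turntable and stand it on the bare worktop, then bring the tin down over it so that the jar pushes the loose base, sugar and all, up through the ring and the ring ends flat on the worktop round the jar. Lift the base with its sugar off the jar and set it down, without dropping it, flat and sugar side up in the dipping dish on the turntable; leave the jar standing inside the ring, and knock nothing else over or off its place.

Things in the scene. Friction and masses are not known exactly. Their poses are not given: they have to be found in the camera images.
- ring: The tin's outer ring: plain round aluminium ring, 66 mm outside diameter, wall 3 mm, 38 mm high, thin rolled edge on top; at its foot a 3 mm thick lip reaches inward round a hole 50 mm across, and the loose base lies on this lip. About 60 g. Origin at the centre of its underside, z up. Starts standing on the chopping board with the base in it.
- base: The tin's loose base with sugar stuck fast on it, one 85 g piece: aluminium disc 57 mm across, 3 mm thick, under a hard brown sugar cake 56 mm across, 19 mm high (22 mm in all). Origin: centre of the disc's underside, z to the sugar. Starts on the ring's lip, underside 3 mm above the ring's foot, top 13 mm below its rim; 1.5 mm play all round: no room to grip it there, but it slides up freely.
- jar: Loose stubby glass spice jar with flat steel twist cap, upright cylinder 41 mm across, 50 mm high, 120 g. Origin: centre of its underside. Starts on the turntable beside the pestle, between dish and bowl. It passes through the hole in the ring's foot; with jar and ring on the worktop and the base on the cap, the base's underside is 50 mm, the sugar's top 72 mm, the ring's top edge 38 mm up.
- dish: Loose shallow white ceramic dipping dish, round, 98 mm across the rim, 12 mm high; its flat inner floor is 76 mm across and 5 mm above its underside. Origin at the centre of its underside, z up. Stands on the turntable.
- bowl: Bystander: loose yellow melamine bowl, 96 mm across the rim, 42 mm high, on the turntable opposite the dish. Origin at the centre of its underside.
- pestle: Bystander: loose granite pestle standing upright on its thick end on the turntable, 140 mm high, 48 mm across at the foot (up to 22 mm high), about 32 to 36 mm across from 65 mm upwards. Origin at the centre of its underside.
- mortar: Bystander: heavy granite mortar (2.2 kg), 130 mm across, 90 mm high, on the chopping board beside the tin. Origin at the centre of its underside.
- turntable: Black plastic turntable: a round plate 300 mm across, its top 28 mm above the worktop, on a fixed foot; the plate turns stiffly about its centre. Origin on the worktop under its centre.
- board: Wooden chopping board, fixed, 270 mm along its own x, 160 mm along its own y, 15 mm thick. Origin at the centre of its underside, on the worktop. Carries the mortar and the tin. Everywhere within reach besides the board, the turntable and the bottle the white worktop (height 0) is bare.
- bottle: Bystander: loose brown glass sauce bottle with white cap standing on the worktop between turntable and board, 56 mm across up to 115 mm, then narrowing to a 30 mm cap, 188 mm high. Origin at the centre of its underside.
Mind the look-alikes: they are no part of the job. Leave any blue look-alike of the jar alone.

How it is judged:
By the outcome, as a careful person would: the job done as asked, in the order asked, and still so for the second after the job is handed in, with the robot touching nothing.
It also fails if it takes over 72 s, if anything falls off the work surface, if the arm or the gripper's body presses on something with over 40 N, if the wrist force passes 120 N, or if a joint passes its speed limit or range.

ROBOT

A 7-joint arm with a two-finger parallel gripper is mounted at the origin on the work surface. World frame = base frame: x ahead of the robot, y to its left, z up, the work surface at z = 0. Lengths are in mm, angles in rad, forces in N, time in s.
With the tool pointing down it reaches from about 425 to 950 mm from the base axis. Payload 4.7 kg.
Tool frame: the origin (TCP) lies at the very end of the fingers, on their centre line; the grasp point (between the pads) lies 19 mm behind it; z points along the fingers, y is the line along which they close (so a half turn about z gives the same grasp; the last joint's range is limited). The gripper opens to 85 mm and grips with 20 to 120 N. Pads are 22 mm wide; open, the fingers measure 114 mm over their backs; the gripper's body (76 mm by 85 mm) begins 54 mm behind the grasp point. The pads swing forward as they close: fully open they stand 13 mm farther back than shut.
Start: joints at [-1.375, 0.469, -0.049, 1.532, 0.024, 1.141, -0.082], TCP at [150.422, 658.044, 231.335] pointing down, gripper open.
Joint ranges: [-2.59, 2.59], [-0.33, 1.99], [-1.39, 1.29], [0.1, 2.45], [-1.04, 4.18], [0.21, 1.99], [-2.66, 2.66]. Speed limits (rad/s): [2.57, 2.57, 3.14, 3.14, 3.14, 3.14, 3.14].

INTERFACE

Orientations are given as a unit quaternion [w, x, y, z].
In Python, from rig import manip gives the robot as it stands. The module is installed in compiled form; this text tells all that it offers.
- The arm moves only by the tool move_arm, never from a script. Its argument "deltas" is a list of rows, each an object with "offset": the shift along the tool's x, y, z in mm, a list of three; "yaw": the turn about the tool's z in rad; "fingers": the finger opening in mm, from 0 to 85.4. A call has 1 to 5 rows; each row is the pose to reach, as a shift and turn from the pose commanded when the call began, along the tool's axes at that moment; what a row does not reach only later rows make up. A row lasts 1/12 s, in which the tool goes at most 41.7 mm and 7.16 degrees, less where a joint would pass 70% of its speed; a pose out of reach is approached as far as the arm can. A call with a gripper value outside its range is refused whole. The fingers move at their own pace and stop on an object; "squeeze" is the grip in N (left out, the last holds). Time passes only in rows, so rows that repeat a pose let the fingers close. It gives the time, the measured TCP pose, the force, the opening and the grip force at its end, in the units of the state.
- manip.sense(): the state, without advancing time (a new reading comes with each control period).
- manip.snapshot(name): name is "scene" or "top" or "wrist"; returns the picture (480x640x3 uint8, red, green, blue); there is no depth.
- manip.camera_model(name): a dict with "fx", "fy", "cx", "cy" (pixels), "position" and "rotation" of the camera in the world. Camera axes: x right, y down, z forward; pixel columns grow to the right and rows downward; lengths in mm; the calibration is good to about 2 mm. The wrist camera is an equidistant fisheye: a pixel r from the principal point sees the ray r / f radians off the axis. A picture is of the moment at which its call begins: read the wrist's pose just before it. camera_model takes no time and is no camera call; for the wrist camera it gives the pose at the moment of the call.
- manip.finish_job(): hands the job in; it is judged then, once.
The state is a dict: "t": time; "joints": joint angles; "joint_velocities": joint speeds; "joint_efforts": joint torques, N m; "position": TCP position; "orientation": TCP orientation; "ft_force": force on the tool from outside, world axes, zero at the start; "ft_torque": the same for the moment, N m; "gripper_width": finger opening in mm; "grip_force": force on a finger pad.
Only numpy, scipy, OpenCV 4.12 (cv2) and the standard library are available. Lean on these libraries where they do the work, as an engineer would, in place of code of your own. Each camera call takes 0.05 s, during which the arm holds its last target. There are 200 camera calls.

## Working session

There is one attempt and no reset: what is moved stays moved. The work goes in short steps, Python scripts to look and compute and a tool call to move; the robot and the scene stay as the last step left them, time stands still between calls to the robot, and variables do not carry over. Pictures are saved under pics/ and viewed, at most 10 in all, crops included, and the job is handed in when it is done.

Besides the shell and the picture viewer there is one more tool, called after ">>>" as name(argument=value, ...), one argument or row to a line, values as JSON. move_arm: Moves the arm, as the interface text tells. Its arguments: {"type":"object","properties":{"deltas":{"type":"array","items":{"type":"object","properties":{"offset":{"type":"array","items":{"type":"number"}},"yaw":{"type":"number"},"fingers":{"type":"number"}}}},"squeeze":{"type":"number"}},"required":["deltas"]}

```bash
mkdir -p pics
cat > h.py <<'E'
import numpy as np, cv2
from rig import manip
def ray(n,u,v,m=None):
    m=m or manip.camera_model(n); R=np.array(m['rotation'])
    x=(u-m['cx'])/m['fx'];y=(v-m['cy'])/m['fy']
    if n=='wrist':
        r=np.hypot(x,y); s=np.sin(r)/r if r>1e-9 else 1; d=np.array([x*s,y*s,np.cos(r)])
    else: d=np.array([x,y,1.])
    return np.array(m['position'],float),R@d
def onplane(n,u,v,z,m=None):
    p,d=ray(n,u,v,m); return (p+d*(z-p[2])/d[2]).round(1)
def proj(n,P,m=None):
    m=m or manip.camera_model(n); c=np.array(m['rotation']).T@(np.array(P,float)-m['position'])
    if n=='wrist':
        r=np.hypot(c[0],c[1]);th=np.arctan2(r,c[2]);k=th/r
    else: k=1/c[2]
    return np.array([m['cx']+m['fx']*c[0]*k,m['cy']+m['fy']*c[1]*k])
def save(n,f):
    i=manip.snapshot(n); cv2.imwrite('pics/'+f+'.png',i[:,:,::-1]); return i
E
python3 - <<'E'
from h import *
a=save('top','top0');b=save('scene','scene0')
for n in('top','scene','wrist'):
    m=manip.camera_model(n);print(n,{k:np.round(v,3).tolist() for k,v in m.items()})
print(manip.sense())
E
```

```text
top {'fx': 574.423, 'fy': 574.423, 'cx': 331.605, 'cy': 236.964, 'position': [309.286, -30.791, 1126.487], 'rotation': [-0.061, 0.709, -0.7, 0.052]}
scene {'fx': 608.277, 'fy': 608.277, 'cx': 319.223, 'cy': 241.85, 'position': [951.905, 549.808, 1185.541], 'rotation': [-0.104, 0.327, 0.899, -0.273]}
wrist {'fx': 371.648, 'fy': 371.648, 'cx': 320.508, 'cy': 246.043, 'position': [67.098, 676.619, 372.69], 'rotation': [0.131, 0.771, 0.615, 0.104]}
{'t': 0.1, 'joints': array([-1.37491333,  0.46936872, -0.04862829,  1.53355091,  0.02409332,
        1.14096036, -0.08226162]), 'joint_velocities': array([ 0.00036361,  0.00071948,  0.0017806 , -0.00265128,  0.00107437,
        0.00012431, -0.00105476]), 'joint_efforts': array([ 3.80646670e-04, -5.11515427e+01, -4.71173390e-02, -2.38386816e+01,
        1.07788917e-02,  4.41847660e-03, -1.05942996e-05]), 'position': array([150.30555896, 657.53735084, 230.3710648 ]), 'orientation': array([-7.78463279e-05,  1.12108367e-01,  9.93695622e-01, -8.47543836e-04]), 'ft_force': array([-0.65182077,  0.03014729,  0.33404898]), 'ft_torque': array([-0.00253996,  0.01722343, -0.00102834]), 'grip_force': 0.0, 'gripper_width': 85.44522930049334}
```

View pics/top0.png

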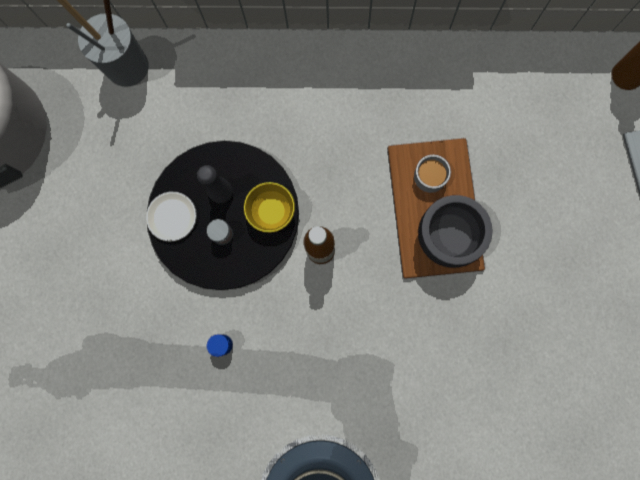

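View pics/scene0.png

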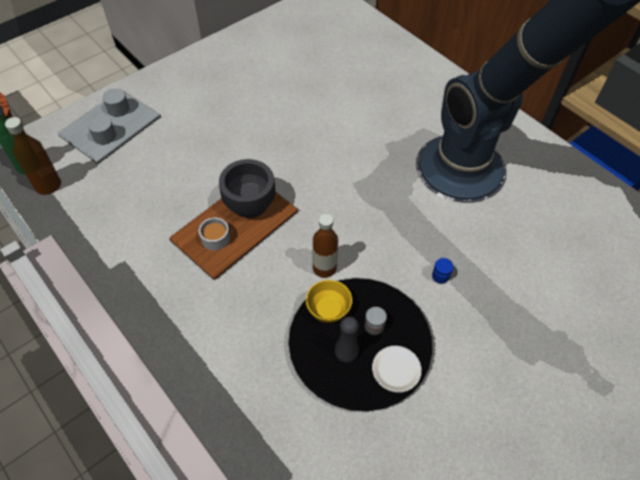

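The top view shows the dish (171,217), bowl (269,208), jar cap (217,231), pestle top (207,174), bottle cap (317,236), tin (433,174), mortar (455,231) and blue look-alike (219,345). The scene view agrees, with the jar at (375,315), tin at (214,233) and dish at (397,368).

Run:
```python
from h import *
for n,pts in {'top':dict(jar=(217,231,78),ring=(433,174,53),dish=(171.5,217,40),bowl=(269,208,70),pestle=(207,174,168),bottle=(317,236,188),mortar=(456,231,90),tt=(223,214,28),blue=(219,345,50),b1=(388,146,15),b2=(465,139,15),b3=(484,270,15),b4=(405,278,15)),
 'scene':dict(jar=(376,314,78),ring=(214,232,53),dish=(397,368,40),bowl=(330,299,70),pestle=(349,325,168),bottle=(326,220,188),mortar=(247,187,90),blue=(444,266,50))}.items():
    m=manip.camera_model(n)
    for k,(u,v,z) in pts.items(): print(n,k,onplane(n,u,v,z,m))
```

```text
Traceback (most recent call last):
  File "h.py", line 11, in onplane
    p,d=ray(n,u,v,m); return (p+d*(z-p[2])/d[2]).round(1)
        ~~~^^^^^^^^^
  File "h.py", line 9, in ray
    return np.array(m['position'],float),R@d
                                         ~^~
ValueError: matmul: Input operand 1 has a mismatch in its core dimension 0, with gufunc signature (n?,k),(k,m?)->(n?,m?) (size 3 is different from 4)
```

```bash
sed -i "s/R=np.array(m\['rotation'\])/R=rm(m)/; s/np.array(m\['rotation'\]).T/rm(m).T/" h.py
cat >> h.py <<'E'
from scipy.spatial.transform import Rotation
def rm(m):
    w,x,y,z=m['rotation'] if isinstance(m,dict) else m
    return Rotation.from_quat([x,y,z,w]).as_matrix()
E
python3 - <<'E'
from h import *
for n,pts in {'top':dict(jar=(217,231,78),ring=(433,174,53),dish=(171.5,217,40),bowl=(269,208,70),pestle=(207,174,168),bottle=(317,236,188),mortar=(456,231,90),tt=(223,214,28),blue=(219,345,50),b1=(388,146,15),b2=(465,139,15),b3=(484,270,15),b4=(405,278,15)),
 'scene':dict(jar=(376,314,78),ring=(214,232,53),dish=(397,368,40),bowl=(330,299,70),pestle=(349,325,168),bottle=(326,220,188),mortar=(247,187,90),blue=(444,266,50))}.items():
    m=manip.camera_model(n)
    for k,(u,v,z) in pts.items(): print(n,k,onplane(n,u,v,z,m))
print(rm(manip.sense()['orientation']).round(3))
m=manip.camera_model('wrist');s=manip.sense();print(rm(s['orientation']).T@(m['position']-s['position']),(rm(s['orientation']).T@rm(m)).round(3))
E
```

```text
top jar [487.1 197.7  78. ]
top ring [ 607.5 -208.1   53. ]
top dish [520.  295.5  40. ]
top bowl [533.5 103.4  70. ]
top pestle [571.4 200.  168. ]
top bottle [462.    7.3 188. ]
top mortar [ 490.3 -242.4   90. ]
top tt [529.4 198.4  28. ]
top blue [278.4 190.3  50. ]
top b1 [ 675.1 -125.    15. ]
top b2 [ 691.3 -279.6   15. ]
top b3 [ 427.4 -310.2   15. ]
top b4 [ 409.9 -157.4   15. ]
scene jar [489.1 194.8  78. ]
scene ring [ 618.8 -200.3   53. ]
scene dish [523.3 297.4  40. ]
scene bowl [535.5 105.4  70. ]
scene pestle [580.6 208.2 168. ]
scene bottle [467.4   9.5 188. ]
scene mortar [ 499.  -231.8   90. ]
scene blue [282.  195.5  50. ]
[[-0.975  0.223 -0.   ]
 [ 0.223  0.975 -0.002]
 [-0.    -0.002 -1.   ]]
[  85.36210454   -0.17942647 -142.32182552] [[ 0.001 -0.944 -0.329]
 [ 1.     0.     0.   ]
 [-0.    -0.329  0.944]]
```

>>> move_arm(
  deltas=[
    {"offset":[-28,-25,-10],"yaw":-0.1,"fingers":62},
    {"offset":[-56,-50,-15],"yaw":-0.2,"fingers":62},
    {"offset":[-84,-75,-20],"yaw":-0.225,"fingers":62},
    {"offset":[-112,-100,-20],"yaw":-0.225,"fingers":62},
    {"offset":[-140,-124,-20],"yaw":-0.225,"fingers":62},
  ],
)

```text
t: 0.52
position: [260.1, 504.2, 251.3]
orientation: [-0.0, -0.0, 1.0, -0.0]
ft_force: [0.2, 0.2, -0.4]
gripper_width: 62.1
grip_force: 0.0
```

>>> move_arm(
  deltas=[
    {"offset":[-23,-31,0],"yaw":0,"fingers":62},
    {"offset":[-46,-62,0],"yaw":0,"fingers":62},
    {"offset":[-69,-93,0],"yaw":0,"fingers":62},
    {"offset":[-92,-124,0],"yaw":0,"fingers":62},
    {"offset":[-115,-155,0],"yaw":0,"fingers":62},
  ],
)

```text
t: 0.93
position: [374.9, 349.0, 251.1]
orientation: [-0.0, -0.0, 1.0, -0.0]
ft_force: [0.7, 0.6, 0.2]
gripper_width: 62.1
grip_force: 0.0
```

>>> move_arm(
  deltas=[
    {"offset":[-23,-31,0],"yaw":0,"fingers":62},
    {"offset":[-46,-62,0],"yaw":0,"fingers":62},
    {"offset":[-69,-93,5],"yaw":0,"fingers":62},
    {"offset":[-92,-124,20],"yaw":0,"fingers":62},
    {"offset":[-109,-149,50],"yaw":0,"fingers":62},
  ],
)

```text
t: 1.35
position: [486.8, 200.4, 204.3]
orientation: [0.004, 0.001, 1.0, 0.001]
ft_force: [1.3, -0.1, -0.2]
gripper_width: 62.0
grip_force: 0.0
```

Run:
```python
from h import *
m=manip.camera_model('wrist');i=save('wrist','w1')
print(manip.sense()['position'],{k:np.round(v,4).tolist() for k,v in m.items()})
for P in[(488,196,78),(522,296,40)]: print(proj('wrist',P,m))
```

```text
[485.4206821  192.58978376 197.01244922] {'fx': 371.6483, 'fy': 371.6483, 'cx': 320.5077, 'cy': 246.0429, 'position': [400.3735, 200.1257, 346.0298], 'rotation': [0.1197, 0.6976, 0.6959, 0.1216]}
[314.23509744 236.02017505]
[425.04737535 258.51154347]
```

View pics/w1.png

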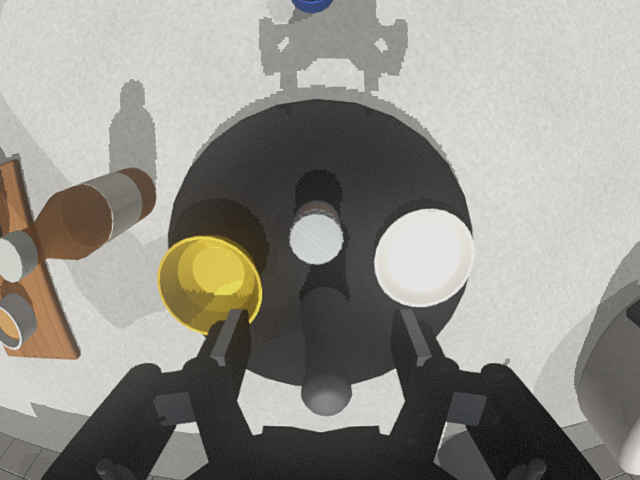

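The jar cap is at (316,238), the dish centre at (424,257), and the bowl rim reaches right to about (262,285). Both fingers are in view.

```bash
cat >> h.py <<'E'
def blob(mask,near):
    n,l,st,c=cv2.connectedComponentsWithStats(mask.astype(np.uint8)); 
    k=min([j for j in range(1,n) if st[j,4]>150],key=lambda j:np.hypot(*(c[j]-near))); 
    ct=max(cv2.findContours((l==k).astype(np.uint8),0,1)[0],key=cv2.contourArea); return cv2.fitEllipse(cv2.convexHull(ct)),st[k]
def planecentre(n,e,z,m):
    # cast the ellipse outline onto the plane and fit a circle
    p=cv2.ellipse2Poly(tuple(int(round(x*16)) for x in e[0]),tuple(int(round(x*8)) for x in e[1]),int(round(e[2])),0,360,10)/16
    q=np.array([onplane(n,u,v,z,m)[:2] for u,v in p]); A=np.c_[2*q,np.ones(len(q))]
    s=np.linalg.lstsq(A,(q**2).sum(1),rcond=None)[0]; return s[:2].round(1),round(2*np.sqrt(s[2]+s[0]**2+s[1]**2),1)
E
python3 - <<'E'
from h import *
i0=cv2.imread('pics/w1.png')
p0=dict(fx=371.6483,fy=371.6483,cx=320.5077,cy=246.0429,position=[400.3735,200.1257,346.0298],rotation=[0.1197,.6976,.6959,.1216])
m=manip.camera_model('wrist');i=save('wrist','w2')[:,:,::-1]
print(manip.sense()['position'])
for im,mm in((i0,p0),(i,m)):
    g=im.astype(int);
    e,s=blob((g.min(2)>125)&(np.arange(640)[None]>280)&(np.arange(640)[None]<352),proj('wrist',(488,196,78),mm));print('jar',e,s,planecentre('wrist',e,78,mm))
    e,s=blob((g.min(2)>190)&(np.arange(640)[None]>360)&(np.arange(640)[None]<490),proj('wrist',(522,296,40),mm));print('dish',e,s,planecentre('wrist',e,40,mm))
E
```

```text
[483.17033372 195.40289831 198.02704826]
jar ((315.8839416503906, 238.42364501953125), (50.64041519165039, 54.32763671875), 91.41973114013672) [ 289  214   55   51 2125] (array([490.4, 197.2]), np.float64(41.0))
dish ((444.7989501953125, 164.1658935546875), (166.0242919921875, 421.82855224609375), 177.28030395507812) [  371     0   119   372 27388] (array([450.5, 335. ]), np.float64(309.6))
jar ((327.79345703125, 244.58590698242188), (52.06236267089844, 54.95014572143555), 80.1567153930664) [ 301  220   51   51 2146] (array([490.2, 197.2]), np.float64(41.0))
dish ((452.2583923339844, 165.90219116210938), (179.88067626953125, 408.5937194824219), 173.4300079345703) [  378     0   112   372 24416] (array([447.9, 327.9]), np.float64(297.9))
```

>>> move_arm(
  deltas=[
    {"offset":[-4,-2,20],"yaw":0,"fingers":62},
    {"offset":[-7,-4.5,40],"yaw":0,"fingers":62},
    {"offset":[-7,-4.5,60],"yaw":0,"fingers":62},
    {"offset":[-7,-4.5,70],"yaw":0,"fingers":62},
    {"offset":[-7,-4.5,70],"yaw":0,"fingers":62},
  ],
)

```text
t: 1.87
position: [488.0, 198.0, 129.8]
orientation: [-0.002, -0.001, 1.0, -0.001]
ft_force: [-0.6, -0.3, 1.1]
gripper_width: 62.0
grip_force: 0.0
```

>>> move_arm(
  deltas=[
    {"offset":[0,0,0],"yaw":0,"fingers":62},
    {"offset":[0,0,0],"yaw":0,"fingers":62},
    {"offset":[0,0,0],"yaw":0,"fingers":62},
  ],
)

```text
t: 2.12
position: [490.7, 198.7, 133.2]
orientation: [0.001, -0.0, 1.0, 0.001]
ft_force: [0.3, -0.7, 0.0]
gripper_width: 62.1
grip_force: 0.0
```

>>> move_arm(
  deltas=[
    {"offset":[0,-1,20],"yaw":0,"fingers":62},
    {"offset":[0,-1,40],"yaw":0,"fingers":62},
    {"offset":[0,-1,60],"yaw":0,"fingers":62},
    {"offset":[0,-1,80],"yaw":0,"fingers":62},
    {"offset":[0,-1,90],"yaw":0,"fingers":62},
  ],
)

```text
t: 2.53
position: [489.4, 197.1, 40.9]
orientation: [-0.001, -0.0, 1.0, -0.0]
ft_force: [-0.4, -0.2, 0.0]
gripper_width: 61.8
grip_force: 0.0
```

>>> move_arm(
  deltas=[
    {"offset":[0,0,0],"yaw":0,"fingers":62},
    {"offset":[0,0,0],"yaw":0,"fingers":55},
    {"offset":[0,0,0],"yaw":0,"fingers":48},
    {"offset":[0,0,0],"yaw":0,"fingers":44},
    {"offset":[0,0,0],"yaw":0,"fingers":38},
  ],
  squeeze=40,
)

```text
t: 2.95
position: [490.9, 197.5, 43.4]
orientation: [0.001, -0.0, 1.0, 0.001]
ft_force: [-1.3, -0.1, 4.3]
gripper_width: 40.2
grip_force: 39.8
```

>>> move_arm(
  deltas=[
    {"offset":[0,0,0],"yaw":0,"fingers":36},
    {"offset":[0,0,0],"yaw":0,"fingers":36},
    {"offset":[0,0,0],"yaw":0,"fingers":36},
  ],
)

```text
t: 3.2
position: [490.9, 197.5, 43.4]
orientation: [0.001, -0.0, 1.0, 0.001]
ft_force: [-1.3, -0.2, 6.9]
gripper_width: 39.9
grip_force: 39.8
```

>>> move_arm(
  deltas=[
    {"offset":[0,0,-10],"yaw":0,"fingers":36},
    {"offset":[0,0,-30],"yaw":0,"fingers":36},
    {"offset":[0,0,-60],"yaw":0,"fingers":36},
    {"offset":[0,0,-95],"yaw":0,"fingers":36},
    {"offset":[0,0,-130],"yaw":0,"fingers":36},
  ],
)

```text
t: 3.62
position: [489.2, 196.6, 173.5]
orientation: [-0.001, -0.0, 1.0, -0.0]
ft_force: [0.0, 0.1, -0.9]
gripper_width: 40.2
grip_force: 40.6
```

>>> move_arm(
  deltas=[
    {"offset":[0,0,-30],"yaw":0,"fingers":36},
    {"offset":[0,-5,-55],"yaw":0,"fingers":36},
    {"offset":[-10,-20,-70],"yaw":0,"fingers":36},
    {"offset":[-30,-45,-75],"yaw":0,"fingers":36},
    {"offset":[-52,-72,-75],"yaw":0,"fingers":36},
  ],
)

```text
t: 4.03
position: [542.5, 126.0, 250.0]
orientation: [0.002, -0.002, 1.0, 0.001]
ft_force: [0.6, -1.4, -2.5]
gripper_width: 40.4
grip_force: 40.6
```

>>> move_arm(
  deltas=[
    {"offset":[-24,-27,0],"yaw":0,"fingers":36},
    {"offset":[-48,-54,0],"yaw":0,"fingers":36},
    {"offset":[-72,-81,0],"yaw":0,"fingers":36},
    {"offset":[-96,-108,0],"yaw":0,"fingers":36},
    {"offset":[-108,-120,0],"yaw":0,"fingers":36},
  ],
)

```text
t: 4.45
position: [651.7, -0.5, 247.4]
orientation: [0.001, 0.003, 1.0, -0.002]
ft_force: [0.2, -1.2, -1.3]
gripper_width: 39.7
grip_force: 40.6
```

>>> move_arm(
  deltas=[
    {"offset":[-6,-4,20],"yaw":0,"fingers":36},
    {"offset":[-10,-5,50],"yaw":0,"fingers":36},
    {"offset":[-10,-5,85],"yaw":0,"fingers":36},
    {"offset":[-10,-5,120],"yaw":0,"fingers":36},
    {"offset":[-10,-5,150],"yaw":0,"fingers":36},
  ],
)

```text
t: 4.87
position: [658.9, 0.1, 95.2]
orientation: [-0.001, -0.0, 1.0, 0.0]
ft_force: [-0.8, 0.1, -0.8]
gripper_width: 40.5
grip_force: 40.6
```

>>> move_arm(
  deltas=[
    {"offset":[0,0,15],"yaw":0,"fingers":36},
    {"offset":[0,0,25],"yaw":0,"fingers":36},
    {"offset":[0,0,35],"yaw":0,"fingers":36},
    {"offset":[0,0,40],"yaw":0,"fingers":36},
    {"offset":[0,0,40],"yaw":0,"fingers":36},
  ],
)

```text
t: 5.28
position: [659.9, 0.1, 56.7]
orientation: [-0.0, -0.0, 1.0, 0.0]
ft_force: [0.5, 0.4, -1.0]
gripper_width: 40.2
grip_force: 40.6
```

>>> move_arm(
  deltas=[
    {"offset":[0,0,12],"yaw":0,"fingers":36},
    {"offset":[0,0,24],"yaw":0,"fingers":36},
    {"offset":[0,0,33],"yaw":0,"fingers":36},
    {"offset":[0,0,37],"yaw":0,"fingers":36},
    {"offset":[0,0,38],"yaw":0,"fingers":36},
  ],
)

```text
t: 5.7
position: [659.0, 0.2, 17.4]
orientation: [-0.001, -0.0, 1.0, -0.0]
ft_force: [-1.1, 0.1, -0.6]
gripper_width: 40.3
grip_force: 40.6
```

>>> move_arm(
  deltas=[
    {"offset":[0,0,1],"yaw":0,"fingers":36},
    {"offset":[0,0,2],"yaw":0,"fingers":36},
    {"offset":[0,0,2.5],"yaw":0,"fingers":36},
    {"offset":[0,0,3],"yaw":0,"fingers":36},
    {"offset":[0,0,3],"yaw":0,"fingers":36},
  ],
)

```text
t: 6.12
position: [660.2, 0.1, 16.2]
orientation: [0.0, -0.0, 1.0, 0.0]
ft_force: [0.3, 0.3, -1.0]
gripper_width: 39.8
grip_force: 40.6
```

>>> move_arm(
  deltas=[
    {"offset":[0,0,0.5],"yaw":0,"fingers":36},
    {"offset":[0,0,1],"yaw":0,"fingers":36},
    {"offset":[0,0,1.5],"yaw":0,"fingers":36},
    {"offset":[0,0,2],"yaw":0,"fingers":36},
    {"offset":[0,0,2],"yaw":0,"fingers":36},
  ],
)

```text
t: 6.53
position: [660.2, 0.1, 15.5]
orientation: [0.0, -0.0, 1.0, 0.0]
ft_force: [-4.5, 0.2, 7.8]
gripper_width: 39.9
grip_force: 41.5
```

Contact; the jar stands on the worktop. Release, then retreat upward.

>>> move_arm(
  deltas=[
    {"offset":[0,0,-0.5],"yaw":0,"fingers":44},
    {"offset":[0,0,-1],"yaw":0,"fingers":50},
    {"offset":[0,0,-1],"yaw":0,"fingers":58},
    {"offset":[0,0,-1],"yaw":0,"fingers":70},
    {"offset":[0,0,-1],"yaw":0,"fingers":70},
  ],
)

```text
t: 6.95
position: [660.0, 0.1, 14.7]
orientation: [-0.0, -0.0, 1.0, 0.0]
ft_force: [0.2, 0.2, 0.2]
gripper_width: 69.7
grip_force: 0.0
```

>>> move_arm(
  deltas=[
    {"offset":[0,0,-30],"yaw":0,"fingers":75},
    {"offset":[0,0,-65],"yaw":0,"fingers":80},
    {"offset":[0,0,-100],"yaw":0,"fingers":85},
    {"offset":[0,0,-135],"yaw":0,"fingers":85},
    {"offset":[0,0,-165],"yaw":0,"fingers":85},
  ],
)

```text
t: 7.37
position: [660.4, -0.0, 182.4]
orientation: [0.001, -0.0, 1.0, 0.0]
ft_force: [2.1, -0.4, 0.6]
gripper_width: 84.9
grip_force: 0.0
```

>>> move_arm(
  deltas=[
    {"offset":[0,0,0],"yaw":0,"fingers":85},
    {"offset":[0,0,0],"yaw":0,"fingers":85},
  ],
)

```text
t: 7.53
position: [661.3, 0.0, 182.3]
orientation: [0.002, -0.0, 1.0, 0.0]
ft_force: [0.4, -0.9, -0.8]
gripper_width: 85.2
grip_force: 0.0
```

Run:
```python
from h import *
m=manip.camera_model('wrist');i=save('wrist','w3')[:,:,::-1]
g=i.astype(int);hsv=cv2.cvtColor(np.ascontiguousarray(i),cv2.COLOR_BGR2HSV)
print(manip.sense()['position'],proj('wrist',(660,0,50),m),proj('wrist',(612,-205,53),m))
```

```text
[6.59958428e+02 1.47335847e-01 1.80199551e+02] [320.40216312 231.09205902] [ 79.96255282 180.47808195]
```

View pics/w3.png

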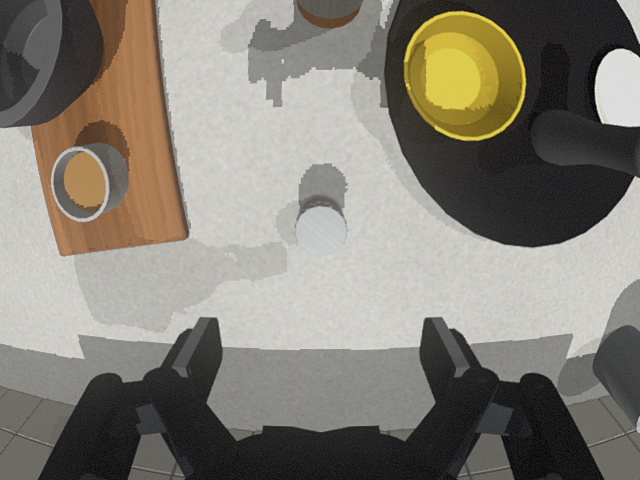

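The jar stands upright, cap at (320,230) as projected. The tin's rim is at about (81,184) on the board. Moving above it.

>>> move_arm(
  deltas=[
    {"offset":[8,-35,0],"yaw":0,"fingers":85},
    {"offset":[17,-75,0],"yaw":0,"fingers":85},
    {"offset":[26,-115,0],"yaw":0,"fingers":85},
    {"offset":[35,-152,0],"yaw":0,"fingers":85},
    {"offset":[43,-180,0],"yaw":0,"fingers":85},
  ],
)

```text
t: 8.0
position: [614.6, -183.7, 177.8]
orientation: [-0.002, 0.002, 1.0, -0.001]
ft_force: [0.1, -0.6, -0.2]
gripper_width: 85.0
grip_force: 0.0
```

>>> move_arm(
  deltas=[
    {"offset":[3,-15,0],"yaw":0,"fingers":85},
    {"offset":[4,-24,0],"yaw":0,"fingers":85},
    {"offset":[4,-24,0],"yaw":0,"fingers":85},
    {"offset":[4,-24,0],"yaw":0,"fingers":85},
    {"offset":[4,-24,0],"yaw":0,"fingers":85},
  ],
)

```text
t: 8.42
position: [613.6, -201.4, 179.0]
orientation: [-0.001, -0.002, 1.0, 0.001]
ft_force: [-0.1, 0.3, -0.6]
gripper_width: 84.8
grip_force: 0.0
```

Run:
```python
from h import *
s=manip.sense()['position'];m=manip.camera_model('wrist');i=save('wrist','w4')[:,:,::-1]
print(s,manip.sense()['position'],proj('wrist',(612,-205,53),m),proj('wrist',(612,-205,40),m),{k:np.round(v,4).tolist() for k,v in m.items()})
hsv=cv2.cvtColor(np.ascontiguousarray(i),cv2.COLOR_BGR2HSV);c=proj('wrist',(612,-205,53),m).astype(int)
print(hsv[c[1],c[0]-60:c[0]+60:5].tolist())
cv2.imwrite('pics/w4c.png',cv2.resize(np.ascontiguousarray(i[c[1]-90:c[1]+90,c[0]-120:c[0]+120]),None,fx=3,fy=3));print(c)
```

```text
[ 613.55701594 -201.3722094   179.02229317] [ 613.68547198 -201.32523218  179.2719621 ] [315.41444098 233.98832033] [315.59916966 229.09172439] {'fx': 371.6483, 'fy': 371.6483, 'cx': 320.5077, 'cy': 246.0429, 'position': [528.3071, -201.9619, 321.4573], 'rotation': [0.1169, 0.696, 0.6985, 0.1186]}
[[14, 135, 172], [13, 131, 161], [14, 133, 155], [20, 4, 218], [18, 30, 86], [18, 114, 203], [18, 112, 202], [17, 113, 203], [17, 114, 201], [17, 109, 205], [18, 115, 202], [17, 107, 207], [17, 111, 204], [17, 111, 203], [17, 112, 202], [18, 111, 203], [17, 112, 203], [17, 113, 204], [16, 117, 174], [23, 6, 183], [13, 115, 173], [15, 136, 167], [15, 137, 177], [14, 133, 174]]
[315 233]
```

View pics/w4c.png

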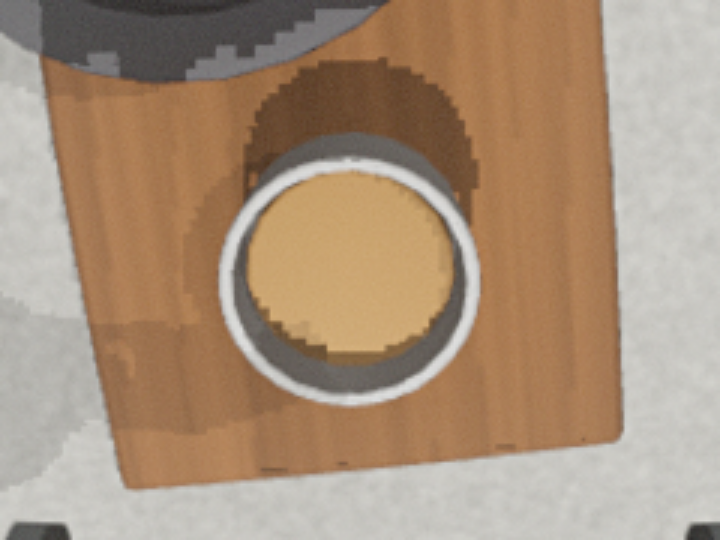

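The rim's outer edge spans crop x 219–480, y 156–406, so its centre is near (311.5,236.7) in the full image; the tin stands clear of the mortar.

Run:
```python
from h import *
m=dict(fx=371.6483,fy=371.6483,cx=320.5077,cy=246.0429,position=[528.3071,-201.9619,321.4573],rotation=[0.1169,.696,.6985,.1186])
i=cv2.imread('pics/w4.png');h=cv2.cvtColor(i,cv2.COLOR_BGR2HSV)
k=((h[...,1]<40)&(h[...,2]>165));w=np.zeros_like(k);w[190:283,262:362]=k[190:283,262:362]
e,s=blob(w,(311.5,236.7));print(e,s,planecentre('wrist',e,53,m))
```

```text
((311.0398864746094, 236.44863891601562), (82.19673156738281, 87.07518768310547), 92.55138397216797) [ 268  196   87   82 1045] (array([ 615.1, -208.4]), np.float64(66.1))
```

>>> move_arm(
  deltas=[
    {"offset":[-1.5,-4,20],"yaw":0,"fingers":85},
    {"offset":[-1.5,-4,40],"yaw":0,"fingers":85},
    {"offset":[-1.5,-4,60],"yaw":0,"fingers":85},
    {"offset":[-1.5,-4,70],"yaw":0,"fingers":85},
    {"offset":[-1.5,-4,70],"yaw":0,"fingers":85},
  ],
)

```text
t: 8.88
position: [613.3, -205.6, 107.2]
orientation: [-0.003, -0.001, 1.0, 0.001]
ft_force: [-0.4, -0.3, -0.4]
gripper_width: 85.0
grip_force: 0.0
```

>>> move_arm(
  deltas=[
    {"offset":[0,0,0],"yaw":0,"fingers":85},
    {"offset":[0,0,0],"yaw":0,"fingers":85},
    {"offset":[0,0,0],"yaw":0,"fingers":85},
  ],
)

```text
t: 9.13
position: [615.6, -208.0, 111.4]
orientation: [0.001, -0.0, 1.0, -0.0]
ft_force: [-0.3, -0.4, 0.4]
gripper_width: 85.0
grip_force: 0.0
```

>>> move_arm(
  deltas=[
    {"offset":[0,0,20],"yaw":0,"fingers":85},
    {"offset":[0,0,40],"yaw":0,"fingers":85},
    {"offset":[0,0,60],"yaw":0,"fingers":85},
    {"offset":[0,0,78],"yaw":0,"fingers":85},
    {"offset":[0,0,86],"yaw":0,"fingers":85},
  ],
)

```text
t: 9.55
position: [613.9, -207.5, 22.6]
orientation: [-0.001, -0.0, 1.0, 0.0]
ft_force: [0.6, 0.7, -0.1]
gripper_width: 84.6
grip_force: 0.0
```

>>> move_arm(
  deltas=[
    {"offset":[0,0,0],"yaw":0,"fingers":85},
    {"offset":[0,0,0],"yaw":0,"fingers":78},
    {"offset":[0,0,0],"yaw":0,"fingers":72},
    {"offset":[0,0,0],"yaw":0,"fingers":66},
    {"offset":[0,0,0],"yaw":0,"fingers":62},
  ],
  squeeze=60,
)

```text
t: 9.97
position: [615.8, -208.5, 26.3]
orientation: [0.002, -0.0, 1.0, -0.0]
ft_force: [-2.2, 0.2, 7.3]
gripper_width: 65.0
grip_force: 64.7
```

>>> move_arm(
  deltas=[
    {"offset":[0,0,0],"yaw":0,"fingers":60},
    {"offset":[0,0,0],"yaw":0,"fingers":60},
  ],
)

```text
t: 10.13
position: [615.8, -208.4, 26.4]
orientation: [0.002, -0.0, 1.0, -0.0]
ft_force: [-1.4, 0.3, 7.0]
gripper_width: 64.9
grip_force: 64.7
```

>>> move_arm(
  deltas=[
    {"offset":[0,0,-8],"yaw":0,"fingers":60},
    {"offset":[0,0,-25],"yaw":0,"fingers":60},
    {"offset":[0,0,-50],"yaw":0,"fingers":60},
    {"offset":[0,0,-80],"yaw":0,"fingers":60},
    {"offset":[0,0,-105],"yaw":0,"fingers":60},
  ],
)

```text
t: 10.55
position: [614.6, -208.0, 131.2]
orientation: [0.001, -0.0, 1.0, -0.0]
ft_force: [0.8, 0.2, -2.1]
gripper_width: 65.1
grip_force: 66.6
```

>>> move_arm(
  deltas=[
    {"offset":[-4,20,-12],"yaw":0,"fingers":60},
    {"offset":[-10,45,-15],"yaw":0,"fingers":60},
    {"offset":[-17,75,-15],"yaw":0,"fingers":60},
    {"offset":[-23,105,-15],"yaw":0,"fingers":60},
    {"offset":[-30,135,-15],"yaw":0,"fingers":60},
  ],
)

```text
t: 10.97
position: [644.5, -71.7, 145.0]
orientation: [0.0, 0.0, 1.0, 0.0]
ft_force: [-0.0, 0.0, -1.1]
gripper_width: 64.7
grip_force: 66.9
```

>>> move_arm(
  deltas=[
    {"offset":[-6,28,0],"yaw":0,"fingers":60},
    {"offset":[-11,50,0],"yaw":0,"fingers":60},
    {"offset":[-14,65,0],"yaw":0,"fingers":60},
    {"offset":[-15,73,0],"yaw":0,"fingers":60},
    {"offset":[-15,73,0],"yaw":0,"fingers":60},
  ],
)

```text
t: 11.38
position: [659.6, 2.2, 144.1]
orientation: [0.0, -0.002, 1.0, 0.0]
ft_force: [0.5, 0.0, -1.4]
gripper_width: 65.0
grip_force: 66.9
```

>>> move_arm(
  deltas=[
    {"offset":[0,0,0],"yaw":0,"fingers":60},
    {"offset":[0,0,0],"yaw":0,"fingers":60},
    {"offset":[0,0,0],"yaw":0,"fingers":60},
    {"offset":[0,0,0],"yaw":0,"fingers":60},
  ],
)

```text
t: 11.72
position: [659.3, -1.8, 144.0]
orientation: [-0.0, 0.001, 1.0, -0.0]
ft_force: [0.1, -0.8, -1.3]
gripper_width: 64.8
grip_force: 66.9
```

Run:
```python
from h import *
s=manip.sense()['position'];m=manip.camera_model('wrist');i=save('wrist','w5')[:,:,::-1]
print(s,proj('wrist',(659.7,.1,50),m),proj('wrist',(s[0]-.7,s[1],s[2]-11.4+38),m))
```

```text
[659.29780206  -1.83637711 144.02147715] [323.45827214 250.73752366] [320.50555783 356.1146539 ]
```

View pics/w5.png

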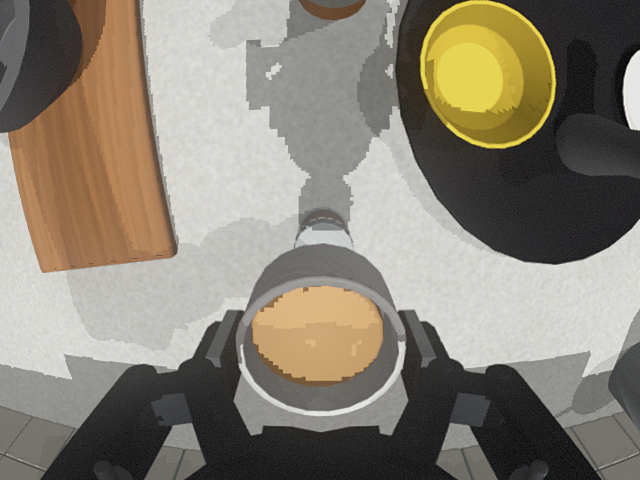

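The ring is level in the grip with the sugar inside, rim around (320,345); the jar cap shows behind it at (323,235), where expected. Descending.

>>> move_arm(
  deltas=[
    {"offset":[-0.5,0.5,20],"yaw":0,"fingers":60},
    {"offset":[-0.5,0.5,40],"yaw":0,"fingers":60},
    {"offset":[-0.5,0.5,60],"yaw":0,"fingers":60},
    {"offset":[-0.5,0.5,70],"yaw":0,"fingers":60},
    {"offset":[-0.5,0.5,70],"yaw":0,"fingers":60},
  ],
)

```text
t: 12.18
position: [658.0, 0.2, 71.2]
orientation: [-0.003, 0.0, 1.0, -0.0]
ft_force: [-0.1, -0.3, -2.3]
gripper_width: 65.1
grip_force: 66.9
```

>>> move_arm(
  deltas=[
    {"offset":[0,0,0],"yaw":0,"fingers":60},
    {"offset":[0,0,0],"yaw":0,"fingers":60},
    {"offset":[0,0,0],"yaw":0,"fingers":60},
    {"offset":[0,0,0],"yaw":0,"fingers":60},
  ],
)

```text
t: 12.52
position: [660.9, 0.5, 75.3]
orientation: [0.001, -0.0, 1.0, 0.0]
ft_force: [1.2, -0.8, -2.3]
gripper_width: 64.7
grip_force: 66.9
```

>>> move_arm(
  deltas=[
    {"offset":[0,0,6],"yaw":0,"fingers":60},
    {"offset":[0,0,13],"yaw":0,"fingers":60},
    {"offset":[0,0,20],"yaw":0,"fingers":60},
    {"offset":[0,0,27],"yaw":0,"fingers":60},
    {"offset":[0,0,34],"yaw":0,"fingers":60},
  ],
)

```text
t: 12.93
position: [659.8, 0.6, 38.9]
orientation: [-0.0, -0.0, 1.0, 0.0]
ft_force: [-0.5, 0.9, -0.6]
gripper_width: 65.0
grip_force: 67.0
```

>>> move_arm(
  deltas=[
    {"offset":[0,0,7],"yaw":0,"fingers":60},
    {"offset":[0,0,14],"yaw":0,"fingers":60},
    {"offset":[0,0,20],"yaw":0,"fingers":60},
    {"offset":[0,0,25],"yaw":0,"fingers":60},
    {"offset":[0,0,26],"yaw":0,"fingers":60},
  ],
)

```text
t: 13.35
position: [659.3, 0.6, 12.7]
orientation: [-0.001, -0.0, 1.0, -0.0]
ft_force: [0.2, 0.1, 0.5]
gripper_width: 64.8
grip_force: 67.0
```

Sliding freely with no jam. The last millimetres.

>>> move_arm(
  deltas=[
    {"offset":[0,0,0.5],"yaw":0,"fingers":60},
    {"offset":[0,0,1],"yaw":0,"fingers":60},
    {"offset":[0,0,1.5],"yaw":0,"fingers":60},
    {"offset":[0,0,2],"yaw":0,"fingers":60},
    {"offset":[0,0,2],"yaw":0,"fingers":60},
  ],
)

```text
t: 13.77
position: [660.1, 0.6, 12.2]
orientation: [0.0, -0.0, 1.0, 0.0]
ft_force: [-1.4, 0.2, -0.4]
gripper_width: 65.2
grip_force: 67.0
```

>>> move_arm(
  deltas=[
    {"offset":[0,0,0.5],"yaw":0,"fingers":60},
    {"offset":[0,0,1],"yaw":0,"fingers":60},
    {"offset":[0,0,1.5],"yaw":0,"fingers":60},
    {"offset":[0,0,1.5],"yaw":0,"fingers":60},
    {"offset":[0,0,1.5],"yaw":0,"fingers":60},
  ],
)

```text
t: 14.18
position: [660.1, 0.7, 11.4]
orientation: [0.0, -0.0, 1.0, 0.0]
ft_force: [-2.1, -0.7, 6.2]
gripper_width: 64.6
grip_force: 67.7
```

>>> move_arm(
  deltas=[
    {"offset":[0,0,0],"yaw":0,"fingers":67},
    {"offset":[0,0,0],"yaw":0,"fingers":71},
    {"offset":[0,0,0],"yaw":0,"fingers":76},
    {"offset":[0,0,0],"yaw":0,"fingers":82},
    {"offset":[0,0,0],"yaw":0,"fingers":82},
  ],
)

```text
t: 14.6
position: [660.0, 0.6, 10.3]
orientation: [-0.0, -0.0, 1.0, 0.0]
ft_force: [-0.9, -0.2, -0.0]
gripper_width: 82.2
grip_force: 0.0
```

>>> move_arm(
  deltas=[
    {"offset":[0,0,-10],"yaw":0,"fingers":82},
    {"offset":[0,0,-30],"yaw":0,"fingers":82},
    {"offset":[0,0,-60],"yaw":0,"fingers":82},
    {"offset":[0,0,-90],"yaw":0,"fingers":82},
    {"offset":[0,0,-120],"yaw":0,"fingers":82},
  ],
)

```text
t: 15.02
position: [659.9, 0.5, 132.3]
orientation: [0.0, -0.0, 1.0, -0.0]
ft_force: [1.2, 0.2, 0.6]
gripper_width: 81.5
grip_force: 0.0
```

>>> move_arm(
  deltas=[
    {"offset":[0,0,-15],"yaw":0,"fingers":75},
    {"offset":[0,0,-15],"yaw":0,"fingers":75},
    {"offset":[0,0,-15],"yaw":0,"fingers":75},
  ],
)

```text
t: 15.27
position: [660.5, 0.6, 146.8]
orientation: [0.001, -0.0, 1.0, 0.0]
ft_force: [-0.2, 0.6, -0.4]
gripper_width: 75.1
grip_force: 0.0
```

Run:
```python
from h import *
m=manip.camera_model('wrist');s=manip.sense()['position'];i=save('wrist','w6')[:,:,::-1]
c=proj('wrist',(659.8,.3,72),m);print(s,c)
h=cv2.cvtColor(np.ascontiguousarray(i),cv2.COLOR_BGR2HSV)
k=(h[...,1]>70)&(h[...,0]>8)&(h[...,0]<25)&(h[...,2]>185);e,st=blob(k,c);print(e,st,planecentre('wrist',e,72,m))
x,y=c.astype(int);cv2.imwrite('pics/w6c.png',cv2.resize(np.ascontiguousarray(i[y-90:y+90,x-120:x+120]),None,fx=3,fy=3));print(x,y)
```

```text
[6.60486533e+02 6.01742271e-01 1.46825042e+02] [319.99548353 259.31589684]
((319.301513671875, 255.53834533691406), (79.91458892822266, 85.7823715209961), 88.89348602294922) [ 277  216   86   80 5396] (array([ 6.584e+02, -1.000e-01]), np.float64(53.8))
319 259
```

View pics/w6c.png

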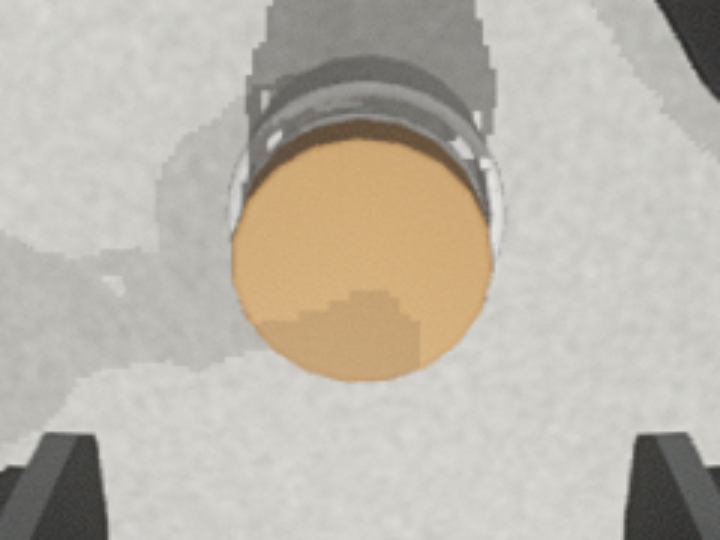

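The base sits level on the jar above the ring, sugar top centred at about (320,255). I'll check the expected outlines against the picture before gripping.

Run:
```python
from h import *
m=manip.camera_model('wrist')
t=np.linspace(0,6.283,73)
for nm,r,z in(('sugar',28,72),('sugar63',28,63),('disc',28.5,53),('rim',33,38),('foot',33,0)):
    q=np.array([proj('wrist',(658.9+r*np.cos(a),.1+r*np.sin(a),z),m) for a in t]);q=(q-[199,169])*3
    print(nm,q.min(0).round(),q.max(0).round())
i=cv2.imread('pics/w4.png');h=cv2.cvtColor(i,cv2.COLOR_BGR2HSV)
m=dict(fx=371.6483,fy=371.6483,cx=320.5077,cy=246.0429,position=[528.3071,-201.9619,321.4573],rotation=[0.1169,.696,.6985,.1186])
k=(h[...,1]>70)&(h[...,0]>8)&(h[...,0]<25)&(h[...,2]>192);w=k*0;w[195:265,270:352]=k[195:265,270:352]
e,st=blob(w,(311,230));print(e,st,planecentre('wrist',e,40,m))
```

```text
sugar [227. 144.] [496. 395.]
sugar63 [232. 133.] [491. 376.]
disc [235. 120.] [489. 359.]
rim [223.  85.] [501. 349.]
foot [240.  56.] [484. 291.]
((310.8906555175781, 230.58786010742188), (59.99283218383789, 65.28890228271484), 107.31441497802734) [ 279  200   65   60 2941] (array([ 613.8, -208.8]), np.float64(50.7))
```

>>> move_arm(
  deltas=[
    {"offset":[1,-0.5,20],"yaw":0,"fingers":75},
    {"offset":[1.5,-0.5,40],"yaw":0,"fingers":75},
    {"offset":[1.5,-0.5,60],"yaw":0,"fingers":75},
    {"offset":[1.5,-0.5,75],"yaw":0,"fingers":75},
    {"offset":[1.5,-0.5,82],"yaw":0,"fingers":75},
  ],
)

```text
t: 15.73
position: [655.5, 0.2, 59.1]
orientation: [-0.004, -0.0, 1.0, -0.0]
ft_force: [0.4, -0.3, 0.1]
gripper_width: 75.3
grip_force: 0.0
```

>>> move_arm(
  deltas=[
    {"offset":[0,0,3],"yaw":0,"fingers":75},
    {"offset":[0,0,6],"yaw":0,"fingers":72},
    {"offset":[0,0,9],"yaw":0,"fingers":70},
    {"offset":[0,0,9],"yaw":0,"fingers":70},
    {"offset":[0,0,9],"yaw":0,"fingers":70},
  ],
)

```text
t: 16.15
position: [658.9, 0.1, 55.0]
orientation: [0.0, -0.0, 1.0, 0.0]
ft_force: [0.9, 0.6, -0.1]
gripper_width: 69.8
grip_force: 0.0
```

>>> move_arm(
  deltas=[
    {"offset":[0,0,1],"yaw":0,"fingers":66},
    {"offset":[0,0,1],"yaw":0,"fingers":62},
    {"offset":[0,0,1],"yaw":0,"fingers":59},
    {"offset":[0,0,1],"yaw":0,"fingers":56},
    {"offset":[0,0,1],"yaw":0,"fingers":52},
  ],
  squeeze=40,
)

```text
t: 16.57
position: [659.0, -0.1, 54.1]
orientation: [0.001, -0.0, 1.0, 0.0]
ft_force: [-0.3, -0.5, 5.5]
gripper_width: 54.6
grip_force: 42.6
```

>>> move_arm(
  deltas=[
    {"offset":[0,0,0],"yaw":0,"fingers":50},
    {"offset":[0,0,0],"yaw":0,"fingers":50},
    {"offset":[0,0,0],"yaw":0,"fingers":50},
  ],
)

```text
t: 16.82
position: [659.0, -0.0, 54.1]
orientation: [0.001, -0.0, 1.0, 0.0]
ft_force: [-1.2, 0.0, 5.6]
gripper_width: 54.5
grip_force: 42.5
```

>>> move_arm(
  deltas=[
    {"offset":[0,0,-4],"yaw":0,"fingers":50},
    {"offset":[0,0,-10],"yaw":0,"fingers":50},
    {"offset":[0,0,-20],"yaw":0,"fingers":50},
    {"offset":[0,0,-32],"yaw":0,"fingers":50},
    {"offset":[0,0,-45],"yaw":0,"fingers":50},
  ],
)

```text
t: 17.23
position: [658.3, 0.1, 99.4]
orientation: [-0.0, -0.0, 1.0, 0.0]
ft_force: [0.2, 0.2, -0.3]
gripper_width: 54.6
grip_force: 42.3
```

>>> move_arm(
  deltas=[
    {"offset":[0,0,-20],"yaw":0,"fingers":50},
    {"offset":[0,0,-45],"yaw":0,"fingers":50},
    {"offset":[0,0,-75],"yaw":0,"fingers":50},
    {"offset":[0,0,-105],"yaw":0,"fingers":50},
    {"offset":[0,0,-130],"yaw":0,"fingers":50},
  ],
)

```text
t: 17.65
position: [659.0, -0.1, 232.3]
orientation: [0.002, -0.0, 1.0, 0.0]
ft_force: [0.9, -0.0, -1.1]
gripper_width: 54.2
grip_force: 42.3
```

>>> move_arm(
  deltas=[
    {"offset":[0,0,-10],"yaw":0,"fingers":50},
    {"offset":[0,0,-10],"yaw":0,"fingers":50},
    {"offset":[0,0,-10],"yaw":0,"fingers":50},
  ],
)

```text
t: 17.9
position: [658.1, 0.2, 238.4]
orientation: [-0.0, -0.0, 1.0, 0.0]
ft_force: [0.5, 0.8, -1.1]
gripper_width: 54.4
grip_force: 42.3
```

Run:
```python
from h import *
m=manip.camera_model('wrist');i=save('wrist','w7')[:,:,::-1]
t=save('top','top7')[:,:,::-1]
mt=manip.camera_model('top')
k=(t.min(2)>150);w=k*0;w[185:250,140:203]=k[185:250,140:203]
e,s=blob(w,(171,217));print('dish',e,s,planecentre('top',e,40,mt),manip.sense()['position'])
i=cv2.resize(np.ascontiguousarray(i),(400,300));t=cv2.resize(np.ascontiguousarray(t[130:310,130:500]),(400*1,195));o=np.zeros((300,800,3),np.uint8);o[:,:400]=i;o[:195,400:]=t;cv2.imwrite('pics/c7.png',o)
```

```text
dish ((143.6231231689453, 217.0786590576172), (64.31941986083984, 103.85519409179688), 86.26851654052734) [ 140  185   56   65 2481] (array([521.1, 349.8]), np.float64(167.5)) [6.57232673e+02 2.71397752e-01 2.36318989e+02]
```

View pics/c7.png

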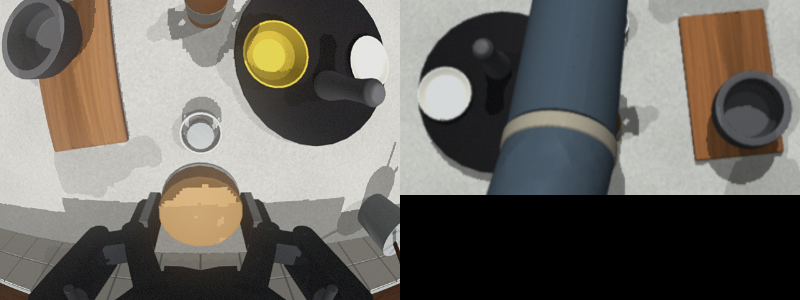

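The base is held level at about (200,205); below it the jar stands inside the ring at (200,132), and the other objects are untouched. Moving to the dish.

>>> move_arm(
  deltas=[
    {"offset":[5,10,0],"yaw":0,"fingers":50},
    {"offset":[15,32,0],"yaw":0,"fingers":50},
    {"offset":[29,62,0],"yaw":0,"fingers":50},
    {"offset":[43,92,0],"yaw":0,"fingers":50},
    {"offset":[57,122,0],"yaw":0,"fingers":50},
  ],
)

```text
t: 18.42
position: [599.6, 123.8, 236.8]
orientation: [-0.002, -0.0, 1.0, -0.0]
ft_force: [0.5, 0.0, -0.8]
gripper_width: 54.1
grip_force: 42.3
```

>>> move_arm(
  deltas=[
    {"offset":[14,30,0],"yaw":0,"fingers":50},
    {"offset":[28,60,0],"yaw":0,"fingers":50},
    {"offset":[42,90,0],"yaw":0,"fingers":50},
    {"offset":[56,120,0],"yaw":0,"fingers":50},
    {"offset":[68,145,0],"yaw":0,"fingers":50},
  ],
)

```text
t: 18.83
position: [530.6, 270.0, 237.0]
orientation: [-0.002, -0.001, 1.0, -0.0]
ft_force: [-0.0, 0.4, -0.2]
gripper_width: 54.1
grip_force: 42.4
```

>>> move_arm(
  deltas=[
    {"offset":[7,15,0],"yaw":0,"fingers":50},
    {"offset":[11,25,0],"yaw":0,"fingers":50},
    {"offset":[12,29,0],"yaw":0,"fingers":50},
    {"offset":[12,29,0],"yaw":0,"fingers":50},
    {"offset":[12,29,0],"yaw":0,"fingers":50},
  ],
)

```text
t: 19.25
position: [522.0, 294.7, 238.0]
orientation: [-0.0, 0.001, 1.0, -0.001]
ft_force: [0.5, -0.3, -0.7]
gripper_width: 54.8
grip_force: 42.4
```

>>> move_arm(
  deltas=[
    {"offset":[0,0,0],"yaw":0,"fingers":50},
    {"offset":[0,0,0],"yaw":0,"fingers":50},
    {"offset":[0,0,0],"yaw":0,"fingers":50},
    {"offset":[0,0,0],"yaw":0,"fingers":50},
  ],
)

```text
t: 19.58
position: [521.8, 295.3, 238.5]
orientation: [0.0, 0.001, 1.0, 0.0]
ft_force: [-0.2, 0.1, -0.8]
gripper_width: 54.4
grip_force: 42.4
```

Run:
```python
from h import *
s=manip.sense()['position']
m=manip.camera_model('wrist');i=save('wrist','w8')[:,:,::-1]
c=proj('wrist',(522.5,296,40),m);print(s,c)
# dish mask from the turntable-surrounded earlier view w1
j=cv2.imread('pics/w1.png');p0=dict(fx=371.6483,fy=371.6483,cx=320.5077,cy=246.0429,position=[400.3735,200.1257,346.0298],rotation=[0.1197,.6976,.6959,.1216])
k=j.min(2)>150;w=k*0;w[204:312,368:469]=k[204:312,368:469]
e,st=blob(w,(424,257));print(st,e,planecentre('wrist',e,40,p0))
k=i.min(2)>150;x,y=c.astype(int);w=k*0;w[y-60:y+60,x-60:x+60]=k[y-60:y+60,x-60:x+60]
e,st=blob(w,c);print(st,e,planecentre('wrist',e,40,m))
cv2.imwrite('pics/w8.png',i)
```

```text
[521.83509975 295.31609791 238.53499276] [321.23243869 213.22819055]
[ 374  209   95  103 7766] ((431.1138610839844, 262.86480712890625), (104.09173583984375, 114.90711975097656), 116.56645965576172) (array([529.5, 305.6]), np.float64(109.8))
[ 272  164  102   97 7852] ((322.4325256347656, 212.748779296875), (98.56702423095703, 101.85658264160156), 89.85418701171875) (array([523.7, 297.2]), np.float64(96.8))
```

View pics/w8.png

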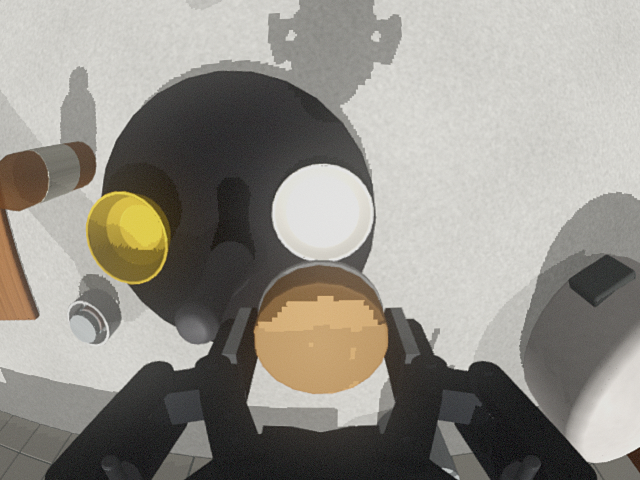

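The dish rim spans (272–374, 164–261), centre (323,212), free on its turntable; the base is held level above. Descending.

>>> move_arm(
  deltas=[
    {"offset":[-1,1,15],"yaw":0,"fingers":50},
    {"offset":[-2.5,1.5,40],"yaw":0,"fingers":50},
    {"offset":[-2.5,1.5,70],"yaw":0,"fingers":50},
    {"offset":[-2.5,1.5,100],"yaw":0,"fingers":50},
    {"offset":[-2.5,1.5,125],"yaw":0,"fingers":50},
  ],
)

```text
t: 20.05
position: [523.5, 297.2, 111.7]
orientation: [-0.0, -0.0, 1.0, -0.0]
ft_force: [-0.2, 0.2, -0.7]
gripper_width: 54.6
grip_force: 42.4
```

>>> move_arm(
  deltas=[
    {"offset":[0,0,20],"yaw":0,"fingers":50},
    {"offset":[0,0,38],"yaw":0,"fingers":50},
    {"offset":[0,0,50],"yaw":0,"fingers":50},
    {"offset":[0,0,56],"yaw":0,"fingers":50},
    {"offset":[0,0,56],"yaw":0,"fingers":50},
  ],
)

```text
t: 20.47
position: [523.4, 297.2, 56.3]
orientation: [-0.001, -0.0, 1.0, -0.001]
ft_force: [0.2, 0.4, -0.4]
gripper_width: 54.5
grip_force: 42.4
```

>>> move_arm(
  deltas=[
    {"offset":[0,0,4],"yaw":0,"fingers":50},
    {"offset":[0,0,8],"yaw":0,"fingers":50},
    {"offset":[0,0,12],"yaw":0,"fingers":50},
    {"offset":[0,0,15],"yaw":0,"fingers":50},
    {"offset":[0,0,15],"yaw":0,"fingers":50},
  ],
)

```text
t: 20.88
position: [523.7, 297.5, 42.1]
orientation: [-0.0, -0.0, 1.0, -0.0]
ft_force: [-0.2, -0.5, -1.2]
gripper_width: 54.2
grip_force: 42.4
```

>>> move_arm(
  deltas=[
    {"offset":[0,0,1],"yaw":0,"fingers":50},
    {"offset":[0,0,2],"yaw":0,"fingers":50},
    {"offset":[0,0,3],"yaw":0,"fingers":50},
    {"offset":[0,0,4],"yaw":0,"fingers":50},
    {"offset":[0,0,4],"yaw":0,"fingers":50},
  ],
)

```text
t: 21.3
position: [523.9, 297.5, 38.3]
orientation: [-0.0, -0.0, 1.0, -0.0]
ft_force: [-0.0, -0.2, -2.8]
gripper_width: 54.6
grip_force: 42.4
```

>>> move_arm(
  deltas=[
    {"offset":[0,0,0.3],"yaw":0,"fingers":50},
    {"offset":[0,0,0.7],"yaw":0,"fingers":50},
    {"offset":[0,0,1],"yaw":0,"fingers":50},
    {"offset":[0,0,1],"yaw":0,"fingers":50},
  ],
)

```text
t: 21.63
position: [523.9, 297.6, 37.4]
orientation: [-0.0, -0.0, 1.0, 0.0]
ft_force: [0.4, -0.2, -0.8]
gripper_width: 54.3
grip_force: 42.4
```

>>> move_arm(
  deltas=[
    {"offset":[0,0,0.3],"yaw":0,"fingers":50},
    {"offset":[0,0,0.7],"yaw":0,"fingers":50},
    {"offset":[0,0,1],"yaw":0,"fingers":50},
    {"offset":[0,0,1],"yaw":0,"fingers":50},
  ],
)

```text
t: 21.97
position: [524.2, 297.6, 37.1]
orientation: [0.0, -0.0, 1.0, 0.0]
ft_force: [-1.6, -0.4, 4.5]
gripper_width: 54.4
grip_force: 42.8
```

Contact on the dish floor. Releasing.

>>> move_arm(
  deltas=[
    {"offset":[0,0,0],"yaw":0,"fingers":56},
    {"offset":[0,0,0],"yaw":0,"fingers":59},
    {"offset":[0,0,0],"yaw":0,"fingers":63},
    {"offset":[0,0,0],"yaw":0,"fingers":68},
    {"offset":[0,0,0],"yaw":0,"fingers":68},
  ],
)

```text
t: 22.38
position: [523.9, 297.5, 36.3]
orientation: [-0.0, -0.0, 1.0, -0.0]
ft_force: [0.0, -1.1, -0.6]
gripper_width: 68.1
grip_force: 0.0
```

>>> move_arm(
  deltas=[
    {"offset":[0,0,-10],"yaw":0,"fingers":70},
    {"offset":[0,0,-30],"yaw":0,"fingers":70},
    {"offset":[0,0,-60],"yaw":0,"fingers":70},
    {"offset":[0,0,-95],"yaw":0,"fingers":70},
    {"offset":[0,0,-130],"yaw":0,"fingers":70},
  ],
)

```text
t: 22.8
position: [523.6, 297.2, 168.2]
orientation: [-0.0, -0.0, 1.0, -0.0]
ft_force: [0.8, 0.9, -0.2]
gripper_width: 70.2
grip_force: 0.0
```

>>> move_arm(
  deltas=[
    {"offset":[0,0,-30],"yaw":0,"fingers":70},
    {"offset":[0,0,-60],"yaw":0,"fingers":70},
    {"offset":[0,0,-80],"yaw":0,"fingers":70},
    {"offset":[0,0,-80],"yaw":0,"fingers":70},
    {"offset":[0,0,-80],"yaw":0,"fingers":70},
  ],
)

```text
t: 23.22
position: [524.4, 297.8, 248.4]
orientation: [0.001, -0.0, 1.0, 0.001]
ft_force: [0.4, -0.8, -0.5]
gripper_width: 70.2
grip_force: 0.0
```

Run:
```python
from h import *
i=save('wrist','w9')[:,:,::-1];s=save('scene','s9')[:,:,::-1]
o=np.zeros((300,800,3),np.uint8);o[:,:400]=cv2.resize(np.ascontiguousarray(i),(400,300));o[:,400:]=cv2.resize(np.ascontiguousarray(s[160:430,120:480]),(400,300));cv2.imwrite('pics/c9.png',o)
```

```text
(no output)
```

View pics/c9.png

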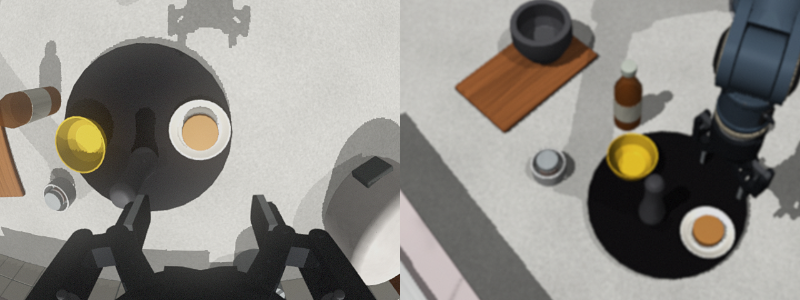

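The base lies flat, sugar up, in the dish: (200,130) in the wrist view and (708,231) in the scene view. The jar stands in the ring at (548,163), and everything else is upright.

```bash
python3 -c "
from rig import manip
print(manip.finish_job())"
```

```text
the job is handed in; nothing more can be done
None
```

The job is done and handed in at about 23 s: the sugar base lies flat, sugar side up, in the dipping dish, the jar stands inside the ring on the worktop, and nothing else was disturbed.

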